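Set up the drying rack and hang the cuffs

TASK

Get the drying rack ready and load it. First draw the soldering board, which is tucked part-way under the rack, back out onto its taped outline, centred and squared up with it to within a couple of centimetres; next swing the rack's folding prop leg all the way out to its stop; and only then hang every cuff bracelet over the rack's bar, one leg of the cuff on each side. Leave the jar, the bottle and the steel block alone.

Things in the scene. Friction and masses are not known exactly. Their poses are not given: they have to be found in the camera images.
- rack: drying rack screwed to the bench: a round steel bar 12 mm thick and 300 mm long along the rack's y axis, its axis 135 mm above the bench, on two posts (16 mm thick, at y = -150 and +150 mm, each on a wooden foot 110 mm along x, 35 mm wide, 10 mm high). Origin on the bench right under the middle of the bar; z up; the prop leg is on the -x side
- bar_mid (a point): middle of the bar's axis, 135 mm above the bench (axes as the rack's)
- prop_hinge (a point): a point on the prop leg's upright hinge axis, 65 mm to the -x side of the bar and at y = -80 mm of the rack, 90 mm above the bench (axes as the rack's). A steel bracket (29 to 59 mm above the bench) joins the hinge to the post at y = -150 mm
- prop (a joint): the prop leg's angle: 0 = folded, parallel to the bar and pointing along the rack's +y; grows counter-clockwise seen from above; 1.57 = fully out against its stop, pointing along the rack's -x. It stays where it is left; some 1 to 2 N at the tab moves it
- prop_tab (a point): the red tab at the free end of the leg: an upright round pin 14 mm thick, from 60 to 120 mm above the bench, 140 mm from the hinge axis; the point is half-way up, 90 mm above the bench. Below it the leg is a wooden panel 12 mm thick, 26 to 62 mm above the bench, with a 16 mm square rubber foot right under the tab that reaches down to 5 mm above the bench and so cannot pass over the soldering board
- board_mid (a point): loose off-white soldering board with scorch marks, 150 mm (its x) by 100 mm (its y) by 14 mm thick, 0.3 kg; the point is the centre, 7 mm above the bench. At the start its +x end lies under the leg panel. It stands on four slippery plastic glides 3 mm high (friction about 0.25 on the bench), so that pressing on its top with 5 to 15 N and dragging carries it along
- outline: yellow tape outline flat on the bench where the board belongs, 184 mm along its x by 134 mm along its y over the outside of the tape; the tape is 8 mm wide; origin at the centre, on the bench; no height to speak of. The board's x belongs along the outline's x (either way round)
- jar_mid (a point): bystander: black round jar, 68 mm wide, 55 mm high; the point is on its axis half-way up
- bottle_mid (a point): bystander: green bottle, 52 mm wide, 130 mm high; the point is on its axis half-way up
- block_mid (a point): bystander: square steel bench block, 70 by 70 mm, 25 mm high; the point is its centre
- copper_mid (a point): loose copper cuff bracelet, an upside-down U standing on its two ends (may be absent). 60 mm wide over the outside (its x), 60 mm high, the band 36 mm wide (its y) and 3.5 mm thick, 0.12 kg; sides straight up to 30 mm, then a half-round arch; inside 53 mm wide, open at the bottom. The point is at its centre, 30 mm above its ends. Can be held across x by its flat sides; hanging, its point is about 115 mm above the bench
- brass_mid (a point): loose yellow brass cuff bracelet, an upside-down U standing on its two ends (may be absent). 60 mm wide over the outside (its x), 60 mm high, the band 36 mm wide (its y) and 3.5 mm thick, 0.12 kg; sides straight up to 30 mm, then a half-round arch; inside 53 mm wide, open at the bottom. The point is at its centre, 30 mm above its ends. Can be held across x by its flat sides; hanging, its point is about 115 mm above the bench
- steel_mid (a point): loose plain steel cuff bracelet, an upside-down U standing on its two ends (may be absent). 60 mm wide over the outside (its x), 60 mm high, the band 36 mm wide (its y) and 3.5 mm thick, 0.12 kg; sides straight up to 30 mm, then a half-round arch; inside 53 mm wide, open at the bottom. The point is at its centre, 30 mm above its ends. Can be held across x by its flat sides; hanging, its point is about 115 mm above the bench
- blue_mid (a point): loose blue enamelled cuff bracelet, an upside-down U standing on its two ends (may be absent). 60 mm wide over the outside (its x), 60 mm high, the band 36 mm wide (its y) and 3.5 mm thick, 0.12 kg; sides straight up to 30 mm, then a half-round arch; inside 53 mm wide, open at the bottom. The point is at its centre, 30 mm above its ends. Can be held across x by its flat sides; hanging, its point is about 115 mm above the bench
- green_mid (a point): loose green enamelled cuff bracelet, an upside-down U standing on its two ends (may be absent). 60 mm wide over the outside (its x), 60 mm high, the band 36 mm wide (its y) and 3.5 mm thick, 0.12 kg; sides straight up to 30 mm, then a half-round arch; inside 53 mm wide, open at the bottom. The point is at its centre, 30 mm above its ends. Can be held across x by its flat sides; hanging, its point is about 115 mm above the bench
Things that resemble listed ones, but are neither listed nor needed, are in the scene too. What is meant by the part that bears board_mid is not green or turquoise, and is the smaller of those in its own colour.

How it is judged (in metres and radians):
On the way, in this order (a step that is already met when the one before it is completed fails the run):
1. the soldering board lies inside its outline (horizontal distance between board_mid and outline below 0.03 m and angle between the x axis of board_mid and the x axis of outline, either way round below 0.3 rad and height (world z) of board_mid below 0.012 m), for 0.2 s.
2. the prop leg is fully out (value of joint prop above 1.5 rad), for 0.2 s.
3. all cuffs hang on the bar (x of copper_mid in the frame of rack between -0.02 and 0.02 m and y of copper_mid in the frame of rack between -0.14 and 0.14 m and z of copper_mid in the frame of rack between 0.106 and 0.124 m and angle between each of copper_mid, brass_mid, steel_mid, blue_mid, green_mid's own z axis and vertical below 0.3 rad and x of brass_mid in the frame of rack between -0.02 and 0.02 m and y of brass_mid in the frame of rack between -0.14 and 0.14 m and z of brass_mid in the frame of rack between 0.106 and 0.124 m and x of steel_mid in the frame of rack between -0.02 and 0.02 m and y of steel_mid in the frame of rack between -0.14 and 0.14 m and z of steel_mid in the frame of rack between 0.106 and 0.124 m and x of blue_mid in the frame of rack between -0.02 and 0.02 m and y of blue_mid in the frame of rack between -0.14 and 0.14 m and z of blue_mid in the frame of rack between 0.106 and 0.124 m and x of green_mid in the frame of rack between -0.02 and 0.02 m and y of green_mid in the frame of rack between -0.14 and 0.14 m and z of green_mid in the frame of rack between 0.106 and 0.124 m), for 0.2 s.
At the end, for the whole second after the job is handed in: Board flat, centre within 30 mm of the outline's, square to it within 0.3 rad; prop leg at 1.5 rad or more; every cuff present hangs at rest, its centre point 106 to 124 mm high, within 20 mm of the bar's line and 140 mm of its middle, tilted under 0.3 rad (all of step 1 and all of step 3 and value of joint prop above 1.5 rad and linear speed of each of cuff_copper, cuff_brass, cuff_steel, cuff_blue, cuff_green below 0.03 m/s); the robot touches nothing.
It fails at once if a cuff is hung on the bar before the leg is out (value of joint prop below 1.4 rad and ((x of copper_mid in the frame of rack between -0.02 and 0.02 m and y of copper_mid in the frame of rack between -0.14 and 0.14 m and z of copper_mid in the frame of rack between 0.106 and 0.124 m) or (x of brass_mid in the frame of rack between -0.02 and 0.02 m and y of brass_mid in the frame of rack between -0.14 and 0.14 m and z of brass_mid in the frame of rack between 0.106 and 0.124 m) or (x of steel_mid in the frame of rack between -0.02 and 0.02 m and y of steel_mid in the frame of rack between -0.14 and 0.14 m and z of steel_mid in the frame of rack between 0.106 and 0.124 m) or (x of blue_mid in the frame of rack between -0.02 and 0.02 m and y of blue_mid in the frame of rack between -0.14 and 0.14 m and z of blue_mid in the frame of rack between 0.106 and 0.124 m) or (x of green_mid in the frame of rack between -0.02 and 0.02 m and y of green_mid in the frame of rack between -0.14 and 0.14 m and z of green_mid in the frame of rack between 0.106 and 0.124 m))).
It fails at once if the jar, bottle or steel block is moved more than 30 mm (distance of any of jar_mid, bottle_mid, block_mid from where it was at the start of the episode above 0.03 m).
Of cuff_copper, cuff_brass, cuff_steel, cuff_blue, cuff_green only 3 to 5 are there at a start; the rules pass over those that are not, and their reading is None.
At some moment in a run one of board may be knocked a few centimetres aside while the robot is not near it.
It also fails if it takes over 210 s, if anything falls off the work surface, if the arm or the gripper's body presses on something with over 40 N, if the wrist force passes 120 N, or if a joint passes its speed limit or range.

ROBOT

A 6-joint arm with a two-finger parallel gripper is mounted at the origin on the work surface. World frame = base frame: x ahead of the robot, y to its left, z up, the work surface at z = 0. Lengths are in mm, angles in rad, forces in N, time in s.
With the tool pointing down it reaches from about 275 to 825 mm from the base axis. Payload 5.2 kg.
Tool frame: the origin (TCP) lies at the very end of the fingers, on their centre line; the grasp point (between the pads) lies 19 mm behind it; z points along the fingers, y is the direction in which the jaws open and shut (so a half turn about z gives the same grasp; the last joint's range is limited). The gripper opens to 93 mm and grips with 3 to 60 N. Pads are 15 mm wide; open, the fingers measure 128 mm over their backs; the gripper's body (75 mm by 188 mm) begins 65 mm behind the grasp point.
Start: joints at [0.97, 0.259, 1.535, -0, 1.348, -0.203], TCP at [213.044, 507.067, 218.653] pointing down, gripper open.
Joint ranges: [-3.14, 3.14], [-0.91, 2.08], [0.19, 2.58], [-1.22, 4.36], [0.22, 2.71], [-3.12, 3.12]. Speed limits (rad/s): [2.57, 2.57, 3.14, 3.14, 3.14, 3.14].

INTERFACE

Orientations are given as [roll, pitch, yaw] about the fixed x, y, z axes, in that order (R = Rz(yaw) Ry(pitch) Rx(roll)).
In Python, from bench import robot gives the robot as it stands. The module is installed in compiled form; this text tells all that it offers. Calls block until the motion is done:
- robot.move_ptp(position, orientation): joint-space move of the TCP to a pose.
- robot.move_linear(position, ori=None, speed=150, f_stop=None): straight line of the TCP; ori=None keeps the orientation; speed is the mean speed in mm/s. With f_stop (N) it stops when the force on the tool has changed by that much, and returns True; else False.
- robot.move_j(angles): joint-space move.
- robot.move_gripper(opening): opening from 0.0 (shut) to 1.0 (fully open); the grip force is fixed at half the most; returns when the fingers have stopped.
- robot.sleep(seconds).
- robot.inverse_kinematics(position, orientation): joint angles nearest the present ones, or None.
- robot.get_image(name): name is "scene" or "top" or "wrist"; returns a dict with "img" (384x512x3 uint8, blue, green, red), "fovy" (degrees; the focal length in pixels is half the picture's height over the tangent of half this angle, whatever the lens; pixels are square), "cx", "cy" (the principal point, pixels), "k1" (the pictures are not rectified: a ray, as slopes to the right and down, at radius r is drawn at 1 + k1 r^2 times it, then the intrinsics apply), "eye" and "orientation" of the camera in the world. Camera axes: x right, y down, z forward; pixel columns grow to the right and rows downward; lengths in mm; the calibration is good to about 2 mm. A picture is of the moment at which its call begins. There is no depth.
A pose or a line that the arm cannot do raises robot.MotionError and nothing moves.
- robot.hand_in(): hands the job in, once; it reports no verdict.
Readings, each from a call of its own:
- robot.current_t(): time.
- robot.current_qpos(): joint angles.
- robot.current_joint_vel(): joint speeds.
- robot.current_joint_efforts(): joint torques, N m.
- robot.current_tcp_pos(): TCP position.
- robot.current_eef_rot(): TCP orientation.
- robot.current_contact_force(): force on the tool from outside, world axes, zero at the start.
- robot.current_ft_torque(): the same for the moment, N m.
- robot.current_gripper_width(): opening from 0.0 (shut) to 1.0 (fully open).
Only numpy, scipy, OpenCV 4.12 (cv2) and the standard library are available. Lean on these libraries where they do the work, as an engineer would, in place of code of your own. Each camera call takes 0.05 s, during which the arm holds its last target.

## Working session

There is one attempt and no reset: what is moved stays moved. The work goes in short steps, each a Python script; the robot and the scene stay as the last script left them, time stands still between calls to the robot, and variables do not carry over. Pictures are saved under pics/ and viewed, and the job is handed in when it is done.

```bash
mkdir -p pics; ls; python3 - <<'E'
from bench import robot
import cv2
for n in ["scene","top","wrist"]:
    d=robot.get_image(n); cv2.imwrite(f"pics/a_{n}.png",d["img"])
    print(n,{k:v for k,v in d.items() if k!="img"})
print(robot.current_t())
E
```

```text
pics
scene {'fovy': 54.96886972720145, 'cx': 257.8562491867961, 'cy': 185.8386658097351, 'k1': -0.12359741482844809, 'eye': array([1496.76947291,   58.36738728,  791.97668518]), 'orientation': array([-2.15529642, -0.01580991,  1.5762937 ])}
top {'fovy': 46.234295391310106, 'cx': 258.3380070495184, 'cy': 185.3254119374307, 'k1': 0.013932257480995634, 'eye': array([ 256.77466727,   50.53644489, 1360.68894827]), 'orientation': array([-2.96941431e+00,  1.15228966e-03, -1.59973446e+00])}
wrist {'fovy': 62.809733691167175, 'cx': 255.6386629367284, 'cy': 191.03523275831517, 'k1': -0.08930746205805763, 'eye': array([137.87943346, 538.39746139, 383.50437669]), 'orientation': array([2.84998492, 0.00331216, 1.17319143])}
0.15
```

View pics/a_scene.png

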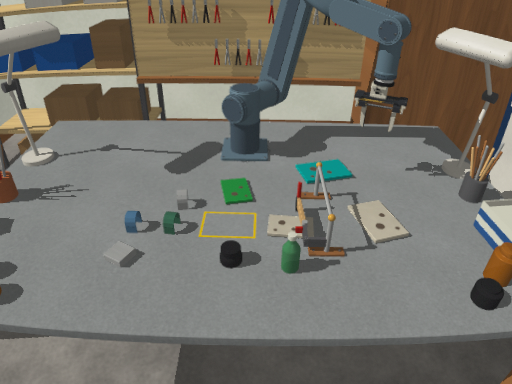

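View pics/a_top.png

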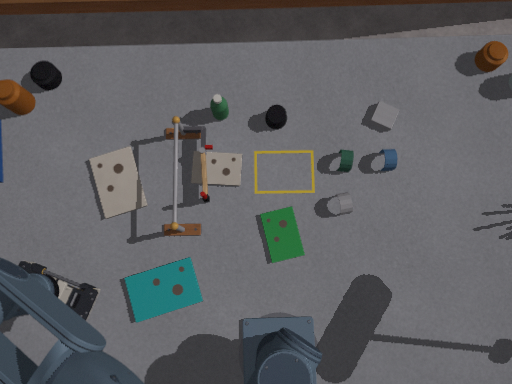

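View pics/a_wrist.png

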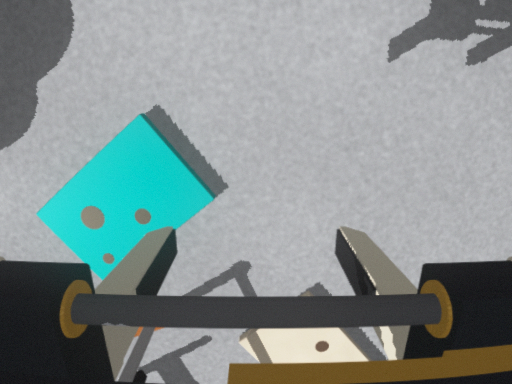

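```bash
cat > h.py <<'E'
from bench import robot
import cv2, numpy as np
from scipy.spatial.transform import Rotation as R
def cam(n): 
    d=robot.get_image(n); d["R"]=R.from_euler("xyz",d["orientation"]).as_matrix(); h,w=d["img"].shape[:2]
    d["f"]=h/2/np.tan(np.radians(d["fovy"]/2)); return d
def ray(d,uv):
    p=np.array([[(uv[0]-d["cx"])/d["f"],(uv[1]-d["cy"])/d["f"]]])
    q=cv2.undistortPoints(p.reshape(-1,1,2).astype(float),np.eye(3),np.array([d["k1"],0,0,0,0.])).ravel()
    return d["R"]@np.array([q[0],q[1],1.])
def onz(d,uv,z):
    r=ray(d,uv); return d["eye"]+r*(z-d["eye"][2])/r[2]
def proj(d,P):
    c=d["R"].T@(np.asarray(P,float)-d["eye"]); x,y=c[:2]/c[2]; s=1+d["k1"]*(x*x+y*y)
    return np.array([d["f"]*x*s+d["cx"],d["f"]*y*s+d["cy"]])
def tri(d1,u1,d2,u2):
    a=ray(d1,u1);b=ray(d2,u2);a/=np.linalg.norm(a);b/=np.linalg.norm(b)
    s,t=np.linalg.lstsq(np.stack([a,-b],1),d2["eye"]-d1["eye"],rcond=None)[0]
    p,q=d1["eye"]+s*a,d2["eye"]+t*b
    return (p+q)/2,np.linalg.norm(p-q)
def crop(img,x0,y0,x1,y1,s,fn):
    cv2.imwrite(fn,cv2.resize(img[y0:y1,x0:x1],None,fx=s,fy=s,interpolation=cv2.INTER_CUBIC))
E
python3 - <<'E'
from h import *
t=cv2.imread("pics/a_top.png"); s=cv2.imread("pics/a_scene.png")
crop(t,90,90,250,250,5,"pics/b_top1.png"); crop(t,150,90,410,250,3,"pics/b_top2.png")
crop(s,90,150,420,280,2.4,"pics/b_sc.png")
crop(t,90,100,250,220,5,"pics/b_top1.png")
E
```

```text
(no output)
```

View pics/b_top1.png

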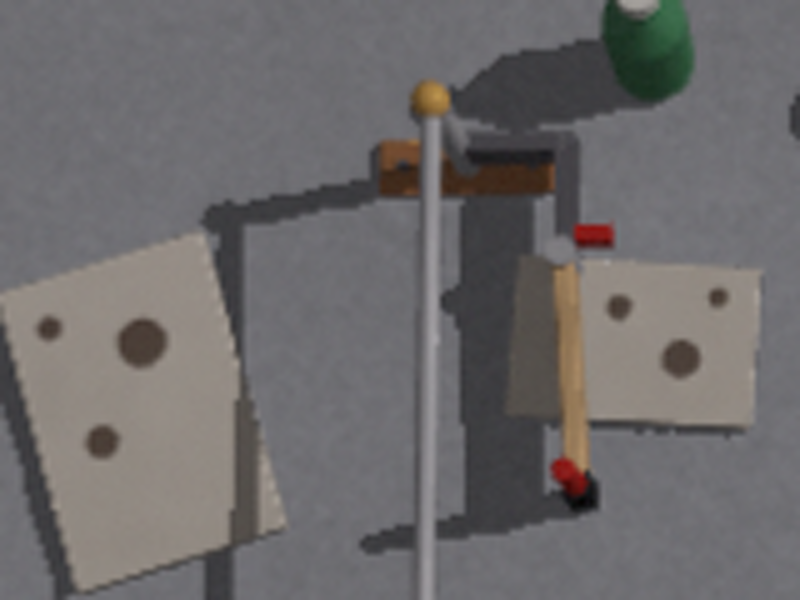

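View pics/b_sc.png

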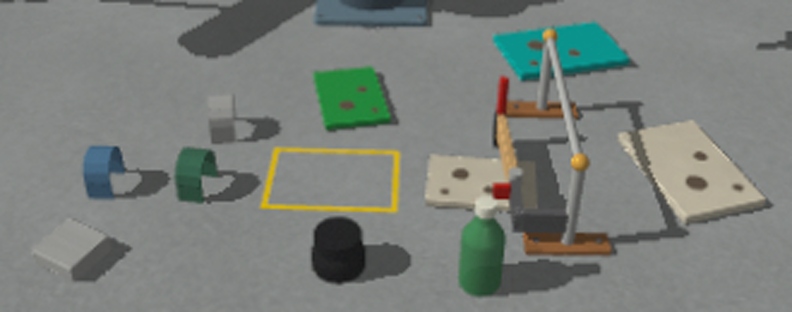

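View pics/b_top2.png

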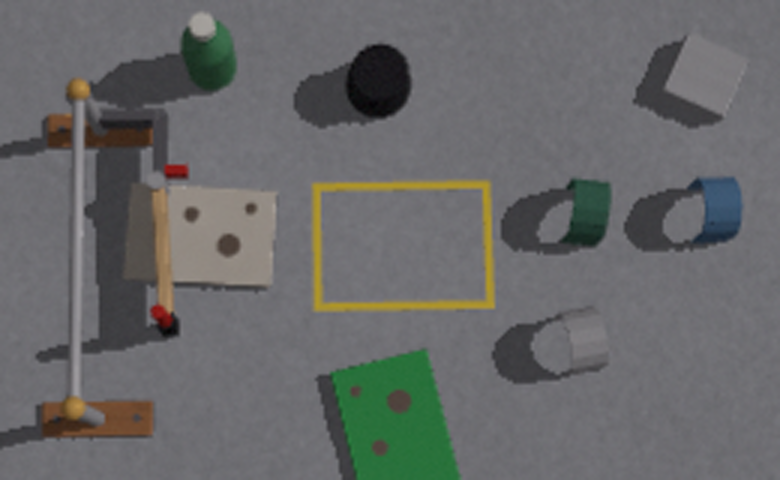

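```bash
cat > m.py <<'E'
from h import *
def blobs(d,lo,hi,roi,mn=30):
    hsv=cv2.cvtColor(d["img"],cv2.COLOR_BGR2HSV); m=cv2.inRange(hsv,lo,hi); k=np.zeros_like(m); x0,y0,x1,y1=roi; k[y0:y1,x0:x1]=m[y0:y1,x0:x1]
    n,l,st,c=cv2.connectedComponentsWithStats(k)
    return [(st[i].tolist(),c[i].round(1).tolist(),(l==i).astype(np.uint8)) for i in range(1,n) if st[i][4]>=mn]
E
python3 - <<'E'
from m import *
t=cam("top");s=cam("scene")
hs=cv2.cvtColor(t["img"],cv2.COLOR_BGR2HSV)
for n,p in dict(board=(235,160),tape=(255,170),leg=(204,165),knob=(176,120),green=(348,160),blue=(391,160),steel=(347,204),bench=(300,100),shb=(200,172)).items(): print(n,hs[p[1],p[0]])
print("tape corners z0")
b=max(blobs(t,(20,120,80),(35,255,255),(245,140,325,205),5),key=lambda q:q[0][4])
c,_=cv2.findContours(b[2],0,2); q=cv2.minAreaRect(c[0]); print(q)
P=[onz(t,u,0)[:2] for u in cv2.boxPoints(q)]; print(np.round(P,1)); P=np.array(P); print(P.mean(0),[np.linalg.norm(P[i]-P[i-1]).round(1) for i in range(4)])
# knobs
for k,u in enumerate([((176.2,120.2),(332,216.5)),((174.5,226.3),(319,164.5))]):
    p,e=tri(t,u[0],s,u[1]); print("knob",p.round(1),e.round(1))
for nm,u in dict(foot1=(167,134),foot1r=(200.5,134),foot2l=(163,230),foot2r=(201.5,230)).items(): print(nm,onz(t,u,10).round(1))
print("board corners",[onz(t,u,14).round(1).tolist() for u in [(194,141.5),(242.3,144),(240,175.3),(191,172.8)]])
for nm,u,z in [("hinge",(201.5,140),90),("tab",(203,185),120),("bottle",(218,98),130),("jar",(276,114),55),("block",(385,115),25),("stop",(208.5,137),60)]: print(nm,onz(t,u,z).round(1),z)
E
```

```text
board [ 13  37 125]
tape [ 24 189 170]
leg [ 16 103 146]
knob [ 18 149 157]
green [ 77 115  71]
blue [106 118 108]
steel [140   6 118]
bench [120   7 116]
shb [15 31 83]
tape corners z0
((283.8690490722656, 171.45262145996094), (42.291542053222656, 59.748050689697266), 88.85424041748047)
[[ 602.4   56.9]
 [ 600.8 -129. ]
 [ 467.6 -125. ]
 [ 469.3   57.9]]
[535.03840789 -34.78653946] [np.float64(133.2), np.float64(185.9), np.float64(133.2), np.float64(182.9)]
knob [663.3 275.1 138.6] 5.0
knob [363.3 278.4 137.2] 3.2
foot1 [661.7 324.4  10. ]
foot1r [658.7 220.4  10. ]
foot2l [364.2 334.6  10. ]
foot2r [360.8 219.4  10. ]
board corners [[634.1, 240.1, 14.0], [621.8, 91.1, 14.0], [523.6, 100.3, 14.0], [535.7, 249.7, 14.0]]
hinge [616.7 207.5  90. ] 90
tab [477.9 200.6 120. ] 120
bottle [728.6 154.2 130. ] 130
jar [701.4 -14.3  55. ] 55
block [ 698.3 -352.6   25. ] 25
stop [633.9 190.2  60. ] 60
```

```bash
python3 - <<'E'
from m import *
t=cam("top");s=cam("scene")
print("board corners",[onz(t,u,14).round(1).tolist() for u in [(194,151),(242.4,154),(240,185.5),(191.4,182.5)]])
for nm,u,z in [("hinge",(201.5,149),95),("tab",(202,193.6),120),("bottle",(217.6,98.5),130),("jar",(276,114),55),("block",(385,115),25),("stop",(208.8,147),60)]: print(nm,onz(t,u,z).round(1),z)
b=blobs(t,(100,60,40),(115,255,255),(370,140,410,180))+blobs(t,(65,60,30),(90,255,255),(330,140,365,180)); 
for q in b: print(q[:2],onz(t,q[1],50).round(1))
crop(t["img"],320,140,410,220,8,"pics/c_cuffs.png")
crop(s["img"],110,180,210,240,8,"pics/c_cuffs_s.png")
E
```

```text
board corners [[603.9, 240.2, 14.0], [590.1, 91.5, 14.0], [492.0, 101.0, 14.0], [505.6, 248.6, 14.0]]
hinge [588.4 207.1  95. ] 95
tab [453.6 203.6 120. ] 120
bottle [727.2 155.4 130. ] 130
jar [701.4 -14.3  55. ] 55
block [ 698.3 -352.6   25. ] 25
stop [603.1 189.7  60. ] 60
([379, 149, 19, 22, 275], [389.4, 158.9]) [ 553.3 -347.7   50. ]
([338, 150, 16, 22, 254], [345.7, 160.1]) [ 553.4 -217.4   50. ]
```

View pics/c_cuffs.png

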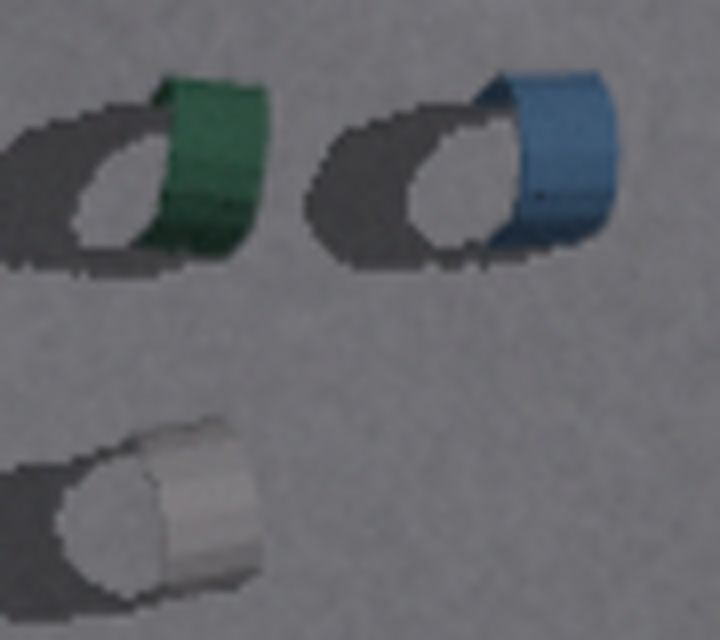

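View pics/c_cuffs_s.png

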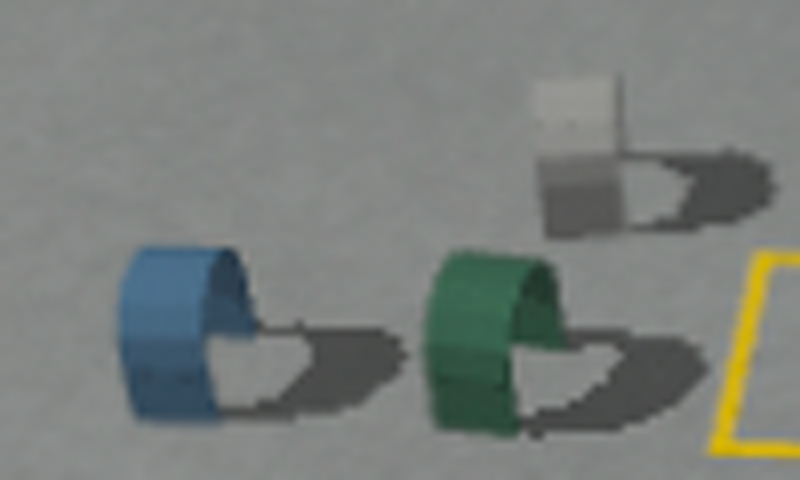

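```bash
cat >> m.py <<'E'
def down(yaw): return [np.pi,0,np.radians(yaw)]
def st(): print("t",round(robot.current_t(),1),"tcp",robot.current_tcp_pos().round(1) if hasattr(robot.current_tcp_pos(),'round') else robot.current_tcp_pos(),"rot",np.round(robot.current_eef_rot(),3),"F",np.round(robot.current_contact_force(),1),"w",robot.current_gripper_width(),"q6",round(float(robot.current_qpos()[5]),2))
E
python3 - <<'E'
from m import *
st()
for p,y in [((545,140,200),84.6),((545,140,200),-95.4),((535,-67,15),89.5),((535,-67,15),-90.5),((427,276,100),0),((427,276,100),180),((553,-348,10),90),((553,-348,10),-90)]:
    q=robot.inverse_kinematics(p,down(y)); print(p,y,None if q is None else np.round(q,2))
E
```

```text
t 0.3 tcp [213.  507.  218.5] rot [-3.141 -0.     2.744] F [-0.5 -0.   0.2] w 0.9962389992675031 q6 -0.2
(545, 140, 200) 84.6 [ 0.05  0.29  1.53 -0.    1.31  0.15]
(545, 140, 200) -95.4 [ 0.05  0.29  1.53  0.    1.31 -2.99]
(535, -67, 15) 89.5 [-0.33  0.46  1.8  -0.    0.88 -0.32]
(535, -67, 15) -90.5 [-0.33  0.46  1.8  -0.    0.88  2.82]
(427, 276, 100) 0 [ 0.35  0.3   1.8  -0.    1.05  1.92]
(427, 276, 100) 180 [ 0.35  0.3   1.8   0.    1.05 -1.22]
(553, -348, 10) 90 [-0.73  0.63  1.5   0.    1.01 -0.73]
(553, -348, 10) -90 [-0.73  0.63  1.5  -0.    1.01  2.41]
```

```bash
python3 - <<'E'
from m import *
robot.move_linear([213,507,280])
robot.move_ptp([544,138,280],down(84.6))
robot.move_gripper(0.43)
d=cam("wrist"); cv2.imwrite("pics/d_w.png",d["img"])
t=cam("top"); cv2.imwrite("pics/d_t.png",t["img"]); s=cam("scene"); cv2.imwrite("pics/d_s.png",s["img"])
st(); print(d["eye"])
E
```

```text
t 3.8 tcp [544. 138. 280.] rot [ 3.142 -0.     1.476] F [-0.6  0.3 -0.2] w 0.4259457658426513 q6 0.14
[550.26931196 218.13216507 445.56040217]
```

View pics/d_w.png

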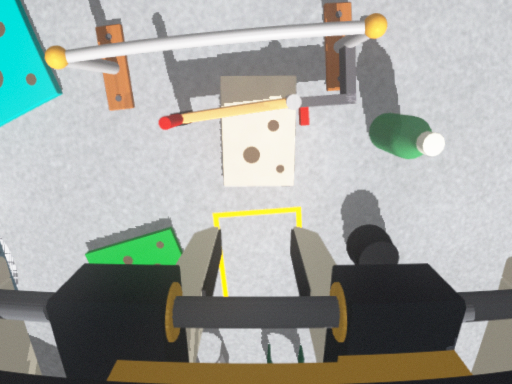

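View pics/d_s.png

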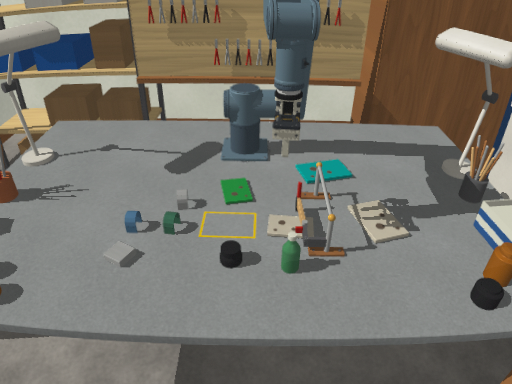

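View pics/d_t.png

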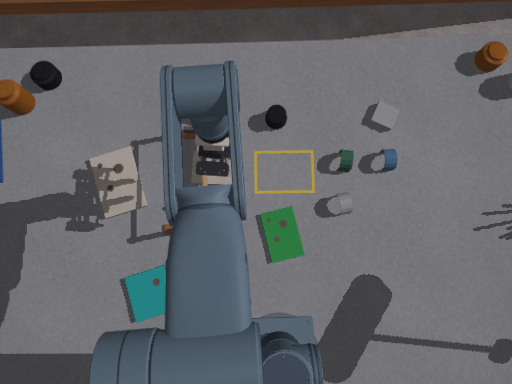

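The soldering-board candidates in the top view are:
- Small off-white at (217,168), part-way under the leg. It measures about 149×98 mm.
- Large off-white at (118,182).
- Green at (283,235).
- Turquoise at (163,290).

The small off-white one fits: it is the smaller of the two in its colour and lies under the leg. The wrist view confirms it at (258,130), with three scorch marks. Only the green, blue and steel cuffs are present.

```bash
python3 - <<'E'
from m import *
d=cam("wrist")
print("board far edge corners",[onz(d,u,14).round(1).tolist() for u in [(223,187),(294.5,185.5),(295,78),(221,76)]])
print("outline corners",[onz(d,u,0).round(1).tolist() for u in [(213,214),(301,208)]],"tab",onz(d,(166,123),120).round(1))
robot.move_linear([544,138,60],speed=150)
r=robot.move_linear([544,138,8],speed=25,f_stop=9); print(r); st()
E
```

```text
board far edge corners [[492.4, 99.0, 14.0], [594.3, 91.6, 14.0], [604.1, 237.6, 14.0], [507.9, 249.2, 14.0]]
outline corners [[470.1, 54.3, 0.0], [603.4, 51.4, 0.0]] tab [456.5 201.7 120. ]
True
t 7.1 tcp [544.  138.   14.3] rot [-3.141  0.     1.477] F [-0.9  0.2  4.7] w 0.4304738438125349 q6 0.14
```

```bash
python3 - <<'E'
from m import *
for z in (13.8,13.3,12.8,12.3):
    robot.move_linear([544,138,z],speed=10); robot.sleep(0.2); f=robot.current_contact_force(); print(z,np.round(f,1),robot.current_tcp_pos())
    if f[2]>9: break
E
```

```text
13.8 [-1.1 -0.6  5.6] [544.14865524 138.01774944  14.30013756]
13.3 [-3.2 -0.1  9. ] [544.15672921 138.00252054  14.27034123]
```

```bash
python3 - <<'E'
from m import *
robot.move_linear([540.5,80,13.1],down(86),speed=50); st()
robot.move_linear([533,-67.3,13.1],down(89.5),speed=50); st()
robot.move_linear([533,-67.3,120],speed=100)
robot.move_linear([533,-100,300],speed=200)
d=cam("wrist"); cv2.imwrite("pics/e_w.png",d["img"]); st()
t=cam("top"); cv2.imwrite("pics/e_t.png",t["img"])
E
```

```text
t 9.3 tcp [542.1  80.5  14.3] rot [ 3.138e+00 -1.000e-03  1.500e+00] F [0.8 3.5 8. ] w 0.4282622888232849 q6 0.01
t 12.4 tcp [534.3 -66.6  14.3] rot [ 3.139e+00 -1.000e-03  1.562e+00] F [-0.3  4.7  9.1] w 0.42840385922692253 q6 -0.32
t 14.8 tcp [532.3 -99.6 298.4] rot [-3.139e+00 -1.000e-03  1.562e+00] F [ 1.2  0.3 -0.1] w 0.42935555549903703 q6 -0.38
```

View pics/e_w.png

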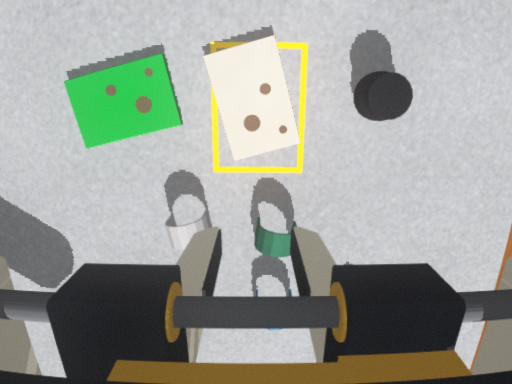

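View pics/e_t.png

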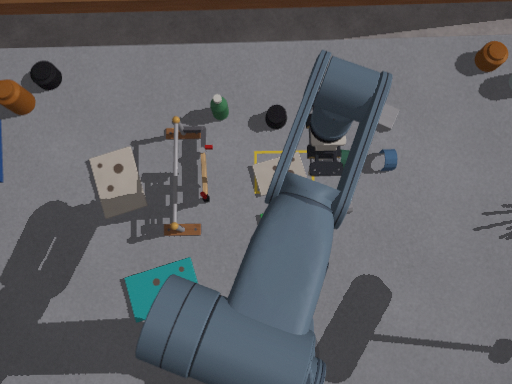

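The wrist view shows the board about 15° askew and shifted inside the outline, with corners at (204,55), (275,37), (299,146) and (233,160). I'll measure it and correct.

```bash
cat >> m.py <<'E'
def board(d,roi):
    b=[q for q in blobs(d,(5,5,150),(28,90,255),roi,500)]
    q=max(b,key=lambda q:q[0][4]); c,_=cv2.findContours(q[2],0,2); r=cv2.minAreaRect(max(c,key=cv2.contourArea))
    return np.array([onz(d,u,14)[:2] for u in cv2.boxPoints(r)]),cv2.boxPoints(r)
def rect(P):
    P=np.array(P); c=P.mean(0); e=[P[i]-P[i-1] for i in range(4)]; L=[np.linalg.norm(v).round(1) for v in e]
    k=0 if L[0]>L[1] else 1; v=e[k]-e[k+2]; return c.round(1),round(np.degrees(np.arctan2(v[1],v[0]))%180,1),L
E
python3 - <<'E'
from m import *
d=cam("wrist")
P,u=board(d,(185,20,320,175)); print(u.round(), rect(P))
P=[onz(d,u,14)[:2] for u in [(204,56),(275,37),(299,146),(233,160)]]; print(rect(P))
print(rect([onz(d,u,0)[:2] for u in [(211,43),(307,43),(302,172),(214,172)]]))
E
```

```text
[[202.  38.]
 [308.  32.]
 [315. 173.]
 [209. 179.]] (array([535. , -34.4]), np.float64(92.6), [np.float64(194.4), np.float64(140.8), np.float64(193.6), np.float64(156.3)])
(array([527.5, -24.7]), np.float64(103.7), [np.float64(147.5), np.float64(98.2), np.float64(150.6), np.float64(97.4)])
(array([535.1, -37.1]), np.float64(89.2), [np.float64(182.8), np.float64(132.3), np.float64(182.8), np.float64(133.4)])
```

```bash
python3 - <<'E'
from m import *
robot.move_ptp([527.5,-24.7,100],down(13.7)); robot.move_gripper(1.0)
robot.move_linear([527.5,-24.7,22],speed=100)
print(robot.move_linear([527.5,-24.7,8],speed=20,f_stop=9)); st()
for z in (13.6,13.2,12.8,12.4,12.0):
    robot.move_linear([527.5,-24.7,z],speed=10); robot.sleep(0.2); f=robot.current_contact_force(); print(z,np.round(f,1))
    if f[2]>11: break
robot.move_linear([535,-36,z],down(-0.6),speed=15); st()
robot.sleep(0.3)
robot.move_linear([535,-36,60],speed=80)
robot.move_linear([535,-110,300],down(89),speed=200)
d=cam("wrist"); cv2.imwrite("pics/f_w.png",d["img"]); st()
E
```

```text
True
t 18.6 tcp [527.8 -24.8  14.3] rot [ 3.141e+00 -1.000e-03  2.390e-01] F [-1.2  0.4  7. ] w 0.9991253286241777 q6 1.07
13.6 [-1.6 -0.   7.5]
13.2 [-3.7  0.8 10.3]
12.8 [-4.   0.6 15.3]
t 21.0 tcp [535.8 -35.6  14.2] rot [-3.142e+00 -2.000e-03 -1.000e-02] F [-2.   2.3 12.8] w 0.9993888207228377 q6 1.31
t 23.8 tcp [ 534.7 -109.7  299.3] rot [-3.140e+00 -1.000e-03  1.553e+00] F [-0.7  0.8  0.2] w 1.0008507613822981 q6 -0.39
```

View pics/f_w.png

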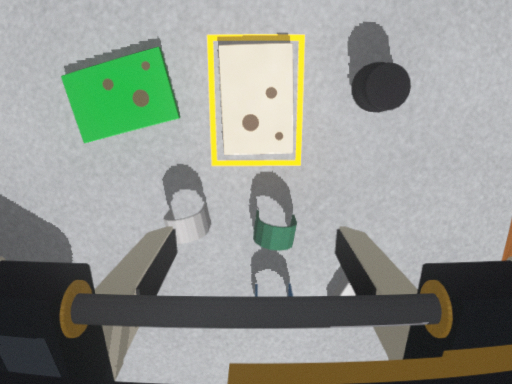

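```bash
cat > prop.py <<'E'
from m import *
H=np.array([591.,209.])
def pose(th,gap=0,z=82):
    a=np.pi+th; rd=np.array([np.cos(a),np.sin(a)]); tg=np.array([-rd[1],rd[0]])
    return list(H+140*rd-(14.5+gap)*tg)+[z], down(90+np.degrees(th))
E
python3 - <<'E'
from prop import *
d=cam("wrist")
print(rect([onz(d,u,14)[:2] for u in [(219.5,44),(292.5,42),(294,154),(225,157)]]))
print(rect([onz(d,u,0)[:2] for u in [(207,35),(305,35),(301,165),(212,165)]]))
robot.move_gripper(0)
p,o=pose(0.0,8,220); robot.move_ptp(p,o)
d=cam("wrist"); cv2.imwrite("pics/g_w.png",d["img"])
for th in np.linspace(0,1.6,9):
    for g in (0,):
        q=robot.inverse_kinematics(*pose(th)); assert q is not None
p,o=pose(0.0,8,82); print(p); r=robot.move_linear(p,o,speed=80,f_stop=8); print(r); st()
E
```

```text
(array([537.6, -34.8]), np.float64(90.9), [np.float64(153.9), np.float64(97.6), np.float64(152.0), np.float64(100.2)])
(array([535.4, -36.8]), np.float64(89.2), [np.float64(182.8), np.float64(134.6), np.float64(182.7), np.float64(134.4)])
[np.float64(451.0), np.float64(231.50000000000003), 82]
False
t 28.6 tcp [451.3 231.6  82.4] rot [ 3.141 -0.     1.571] F [0.3 1.  0.8] w 0.0063381470026108696 q6 0.25
```

View pics/g_w.png

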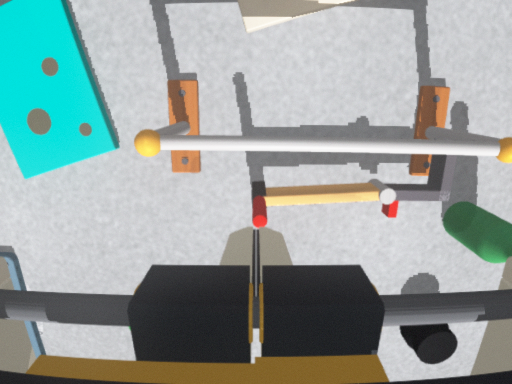

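The board is within about 3 mm and 2° of the outline. The closed fingers are now on the rack side of the tab, which shows at (260,215). Next I swing the leg.

```bash
python3 - <<'E'
from prop import *
for th in np.linspace(0.1,1.6,16):
    r=robot.move_linear(*pose(th),speed=70,f_stop=15)
    if r: break
    f=robot.current_contact_force()
    print(round(th,2),np.round(f,1))
print(r); st()
th=float(th)
robot.move_linear(*pose(th,12),speed=50)
p,o=pose(th,12,220); robot.move_linear(p,o,speed=120)
robot.move_linear([500,-60,330],down(89),speed=250)
w=cam("wrist"); cv2.imwrite("pics/h_w.png",w["img"])
t=cam("top"); cv2.imwrite("pics/h_t.png",t["img"])
s=cam("scene"); crop(s["img"],90,150,420,280,2.4,"pics/h_s.png"); st()
E
```

```text
0.1 [-0.2 -0.5  0.2]
0.2 [0.  0.7 0.4]
0.3 [-0.4  0.8  1.1]
0.4 [ 0.5  0.3 -1.1]
0.5 [-0.1  0.4  0.1]
0.6 [-0.5  0.1  0.3]
0.7 [-0.5 -0.6  0.5]
0.8 [ 0.3  0.6 -0.6]
0.9 [-0.8  0.9  0.5]
1.0 [-0.4 -0.2 -0.2]
1.1 [ 0.4  0.3 -0.5]
1.2 [0.6 0.3 0.2]
1.3 [0.5 0.5 0.5]
1.4 [ 0.3 -0.3  0.3]
1.5 [ 0.3  0.4 -0. ]
True
t 34.2 tcp [577.1  68.8  81. ] rot [ 3.141 -0.008 -3.108] F [-0.8  0.4  1. ] w 0.0012047540368306804 q6 -1.68
t 37.8 tcp [500.  -59.7 329.7] rot [-3.141 -0.     1.554] F [-0.1 -0.6  0.2] w 0.0026378914842739055 q6 -0.32
```

View pics/h_s.png

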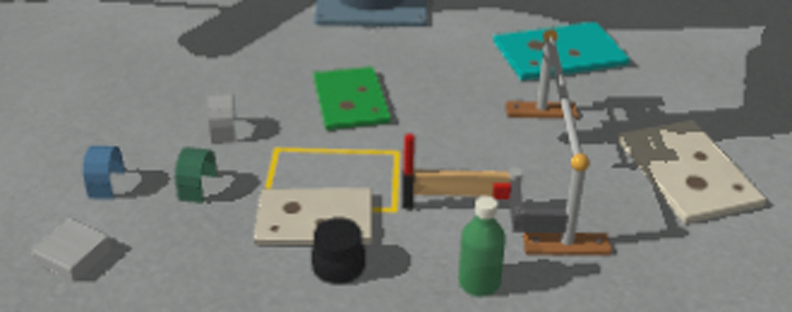

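View pics/h_w.png

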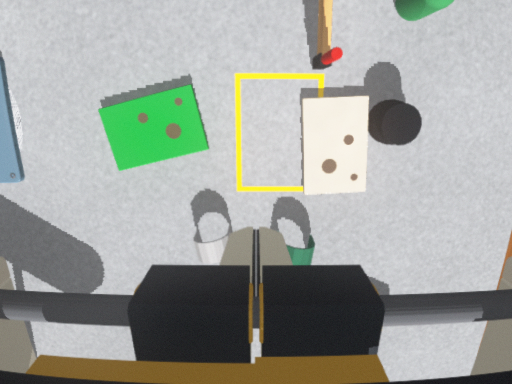

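View pics/h_t.png

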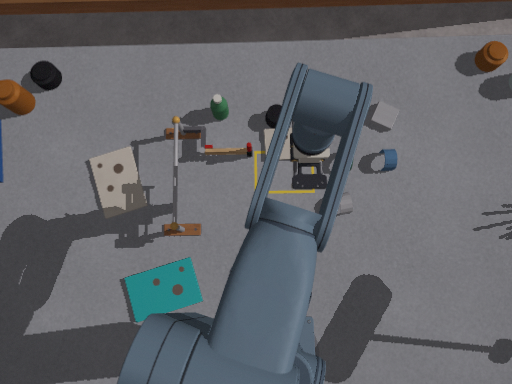

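The leg is at its stop: the tab is at (334,56) in the wrist view. The board was knocked aside toward the jar, and its corners are now at (302,97), (367,95), (366,192) and (303,195). I'll drag it back.

```bash
python3 - <<'E'
from m import *
d=cam("wrist");t=cam("top");s=cam("scene")
print(rect([onz(d,u,14)[:2] for u in [(302,97.5),(367,95.5),(366,192),(303.5,194.5)]]))
print([onz(d,u,14)[:2].round() for u in [(302,97.5),(367,95.5),(366,192),(303.5,194.5)]])
print(rect([onz(d,u,0)[:2] for u in [(235,73),(324,73),(320,192),(237,192)]]))
for n,lo,hi in [("jar",(0,0,0),(180,255,45))]:
    for dd,roi in ((t,(262,100,290,132)),(s,(215,238,245,270))):
        for q in blobs(dd,lo,hi,roi,100): print(n,q[:2])
print("tab",onz(d,(339,54),120).round(1),"jar old",onz(t,(276,114),55).round(1))
a=cv2.imread("pics/a_scene.png"); dd=dict(s); dd["img"]=a
for q in blobs(dd,(0,0,0),(180,255,45),(215,238,245,270),100): print("jar0",q[:2])
E
```

```text
(array([621.4, -54.8]), np.float64(93.0), [np.float64(150.7), np.float64(97.6), np.float64(151.0), np.float64(101.7)])
[array([569.,  19.]), array([666.,  22.]), array([ 676., -129.]), array([ 574., -131.])]
(array([536. , -37.6]), np.float64(89.7), [np.float64(186.0), np.float64(133.5), np.float64(186.8), np.float64(137.1)])
jar ([265, 105, 17, 23, 258], [272.5, 115.3])
jar ([220, 242, 22, 26, 472], [230.5, 254.5])
tab [594.7  67.3 120. ] jar old [701.4 -14.3  55. ]
jar0 ([220, 241, 22, 27, 477], [230.6, 254.1])
```

```bash
python3 - <<'E'
from m import *
robot.move_ptp([621.4,-58,150],down(3)); robot.move_gripper(1.0)
robot.move_linear([621.4,-58,22],speed=100)
print(robot.move_linear([621.4,-58,8],speed=20,f_stop=9)); st()
z=12.8
robot.move_linear([621.4,-58,z],speed=10); robot.sleep(.2); st()
robot.move_linear([590,-54,z],down(2),speed=40)
robot.move_linear([535,-40,z],down(-0.5),speed=40); st()
robot.sleep(0.2)
robot.move_linear([535,-40,60],speed=80)
robot.move_linear([500,-110,320],down(89),speed=200)
d=cam("wrist"); cv2.imwrite("pics/i_w.png",d["img"]); st()
E
```

```text
True
t 42.7 tcp [621.6 -58.   14.3] rot [ 3.141 -0.     0.052] F [-0.6 -0.7  4.1] w 0.9988971139565722 q6 1.25
t 43.1 tcp [621.6 -58.   14.3] rot [ 3.141 -0.     0.052] F [-3.2  1.  11.4] w 0.9973490144530168 q6 1.25
t 45.6 tcp [537.8 -40.8  14.3] rot [ 3.14  -0.006 -0.009] F [ 3.2 -0.6  6.8] w 1.0017530249989253 q6 1.3
t 48.4 tcp [ 499.7 -109.8  319.2] rot [-3.140e+00 -1.000e-03  1.553e+00] F [ 0.6 -0.4  0.1] w 0.9985343865697746 q6 -0.42
```

View pics/i_w.png

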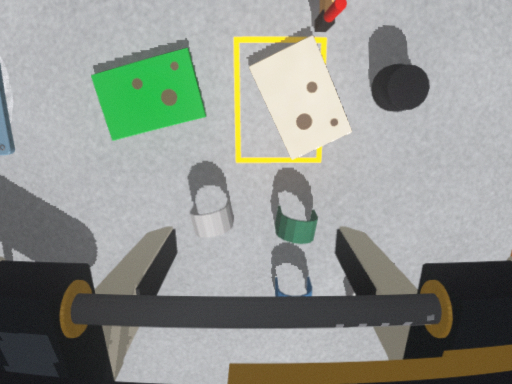

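The board is askew again by roughly 25°, with corners at (249,63), (312,37), (351,130) and (292,158). I'll repeat the centred press and rotation that worked before, more slowly and with more force.

```bash
python3 - <<'E'
from m import *
d=cam("wrist")
c,a,L=rect([onz(d,u,14)[:2] for u in [(249,63),(312,38),(351,131),(292,158)]]); print(c,a,L)
x,y=c; yaw=a-90
robot.move_ptp([x,y,100],down(yaw))
robot.move_linear([x,y,22],speed=100)
robot.move_linear([x,y,8],speed=20,f_stop=9)
for z in (13.2,12.8,12.4,12.0):
    robot.move_linear([x,y,z],speed=10); robot.sleep(0.2); f=robot.current_contact_force(); print(z,np.round(f,1))
    if f[2]>12: break
robot.move_linear([535.5,-37,z],down(-0.5),speed=12); st()
robot.sleep(0.3)
robot.move_linear([535.5,-37,60],speed=80)
robot.move_linear([500,-110,320],down(89),speed=200)
d=cam("wrist"); cv2.imwrite("pics/j_w.png",d["img"]); st()
E
```

```text
[566.3 -32.7] 114.8 [np.float64(150.9), np.float64(94.3), np.float64(144.1), np.float64(96.6)]
13.2 [-2.3  1.5  9.9]
12.8 [-2.7  0.8 13.2]
t 54.6 tcp [538.3 -37.2  14.3] rot [ 3.141 -0.006 -0.01 ] F [2.4 0.8 7.1] w 1.0003267688989892 q6 1.3
t 57.4 tcp [ 499.8 -109.8  319.2] rot [-3.140e+00 -1.000e-03  1.553e+00] F [-0.1 -0.1 -0.6] w 0.9980085407341206 q6 -0.42
```

View pics/j_w.png

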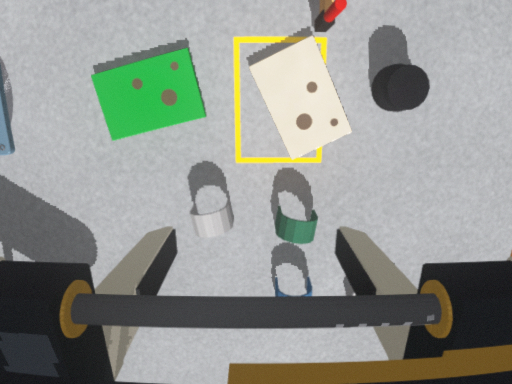

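```bash
python3 - <<'E'
from m import *
d=cv2.imread("pics/j_w.png"); crop(d,220,0,380,180,4,"pics/k.png")
dd=cam("wrist"); print([onz(dd,u,14)[:2].round() for u in [(249,63),(312,38),(351,131),(292,158)]], "foot",onz(dd,(321,27),5).round())
s=cam("scene"); crop(s["img"],180,150,320,280,4,"pics/k2.png")
E
```

```text
[array([491.,  18.]), array([580.,  50.]), array([641., -80.]), array([ 553., -120.])] foot [594.  67.   5.]
```

View pics/k.png

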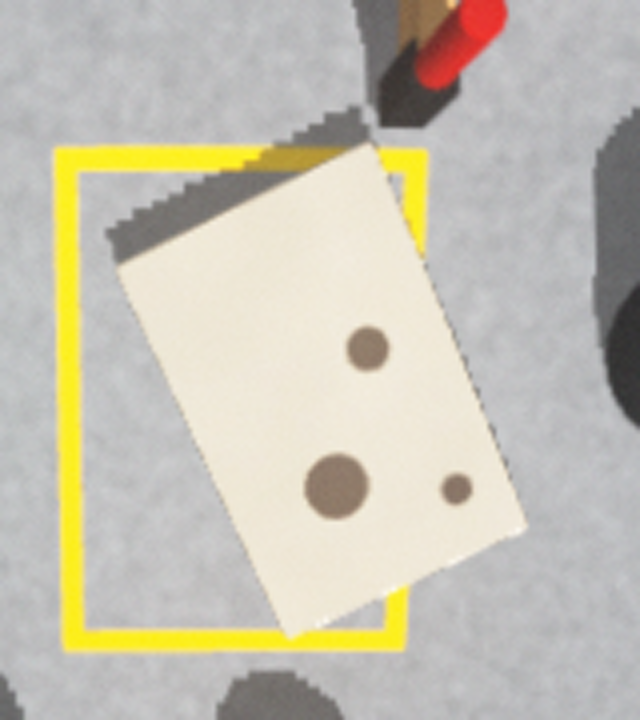

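View pics/k2.png

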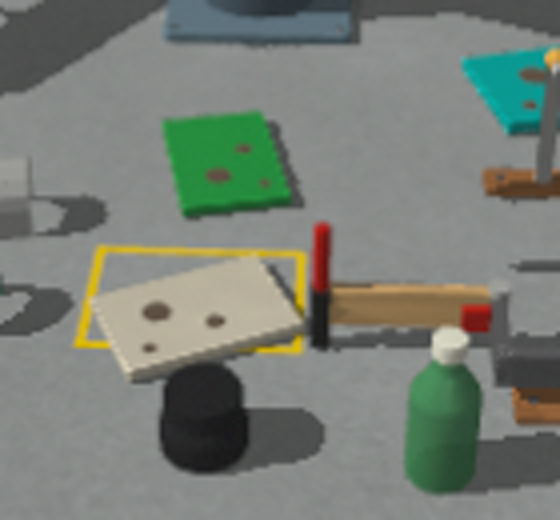

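```bash
cat >> m.py <<'E'
def press(x,y,yaw,F):
    robot.move_linear([x,y,22],down(yaw),speed=100)
    robot.move_linear([x,y,8],speed=20,f_stop=9)
    for z in np.arange(13.2,9,-0.4):
        robot.move_linear([x,y,z],speed=10); robot.sleep(0.15); f=robot.current_contact_force()
        if f[2]>F: break
    print("z",z,np.round(f,1)); return z
def drag(x0,y0,w0,x1,y1,w1,z,F,n=6,speed=20):
    for k in range(1,n+1):
        s=k/n; robot.move_linear([x0+s*(x1-x0),y0+s*(y1-y0),z],down(w0+s*(w1-w0)),speed=speed)
        f=robot.current_contact_force(); print(np.round(f,1),round(z,1),np.round(robot.current_tcp_pos(),1))
        if f[2]<F-3: z-=0.4
        if f[2]>F+5: z+=0.4
    return z
E
python3 - <<'E'
from m import *
x,y,w=566.3,-32.7,24.8
robot.move_ptp([x,y,100],down(w))
z=press(x,y,w,20)
z=drag(x,y,w,560,-45,w,z,22,3)
w_=cam("wrist")
z=drag(560,-45,w,535.5,-37,-0.5,z,22,6)
robot.sleep(0.2)
robot.move_linear([535.5,-37,60],speed=80)
robot.move_linear([500,-110,320],down(89),speed=200)
d=cam("wrist"); cv2.imwrite("pics/l_w.png",d["img"]); st()
E
```

```text
z 11.599999999999998 [-5.4  0.5 22.1]
[-0.3  5.  17.8] 11.6 [566.3 -35.8  14.2]
[ 2.2  7.4 17.9] 11.2 [565.3 -39.7  14.2]
[ 2.5  7.4 20.2] 10.8 [563.8 -43.8  14.2]
[ 1.3  0.7 18.4] 10.8 [560.1 -44.5  14.3]
[ 1.1 -4.1 20.6] 10.4 [556.5 -44.4  14.4]
[ 1.8 -5.3 20.9] 10.4 [552.6 -43.5  14.4]
[ 1.4 -6.1 20.7] 10.4 [548.7 -42.4  14.4]
[ 2.6 -6.3 20.2] 10.4 [544.7 -41.   14.3]
[ 1.8 -5.5 20.4] 10.4 [540.7 -39.5  14.3]
t 68.3 tcp [ 499.7 -109.8  319.2] rot [-3.140e+00 -1.000e-03  1.553e+00] F [0.6 0.9 0.7] w 1.0002859037846883 q6 -0.42
```

View pics/l_w.png

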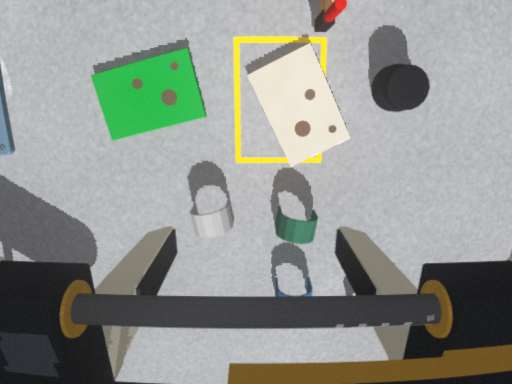

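The fingertips slide and cannot twist the board: at about 20 N its widely spaced glides out-lever them. The board needs under 1 N from the side, so I'll nudge it with closed fingers at its +x edge near the −y corner. That turns it clockwise and moves it −x.

```bash
cat >> m.py <<'E'
def look(fn,p=(500,-110,320)):
    robot.move_linear(list(p),down(89),speed=200); robot.sleep(0.2)
    d=cam("wrist"); cv2.imwrite(fn,d["img"])
    m=(cv2.inRange(cv2.cvtColor(d["img"],cv2.COLOR_BGR2HSV),(8,8,180),(25,60,255))); m=cv2.morphologyEx(m,cv2.MORPH_OPEN,np.ones((5,5)))
    n,l,stt,c=cv2.connectedComponentsWithStats(m[:230]); i=1+np.argmax(stt[1:,4]); k,_=cv2.findContours((l==i).astype(np.uint8),0,2)
    r=cv2.minAreaRect(k[0]); u=cv2.boxPoints(r); print("px",u.round().tolist()); P=[onz(d,q,14)[:2] for q in u]; print(rect(P),np.round(P).tolist()); return rect(P)
E
python3 - <<'E'
from m import *
look("pics/m0.png")
robot.move_gripper(0)
robot.move_ptp([662,-75,90],down(90))
robot.move_linear([662,-75,7],speed=80,f_stop=8)
robot.move_linear([612,-75,7],speed=50,f_stop=12); st()
robot.move_linear([640,-75,7],speed=80)
robot.move_linear([640,-75,90],speed=150)
look("pics/m1.png")
E
```

```text
px [[245.0, 73.0], [310.0, 42.0], [355.0, 137.0], [290.0, 168.0]]
(array([565.3, -43.8]), np.float64(116.6), [np.float64(153.5), np.float64(100.7), np.float64(151.1), np.float64(108.2)]) [[485.0, 4.0], [577.0, 45.0], [648.0, -89.0], [550.0, -135.0]]
t 73.7 tcp [611.9 -74.9   6.9] rot [-3.141 -0.     1.571] F [ 0.4 -0.4  0.9] w 0.0030564791910130834 q6 -0.3
px [[227.0, 58.0], [297.0, 37.0], [328.0, 140.0], [258.0, 161.0]]
(array([531.8, -34.5]), np.float64(107.0), [np.float64(154.4), np.float64(101.3), np.float64(152.7), np.float64(109.2)]) [[460.0, 26.0], [558.0, 52.0], [607.0, -93.0], [502.0, -123.0]]
```

View pics/m1.png

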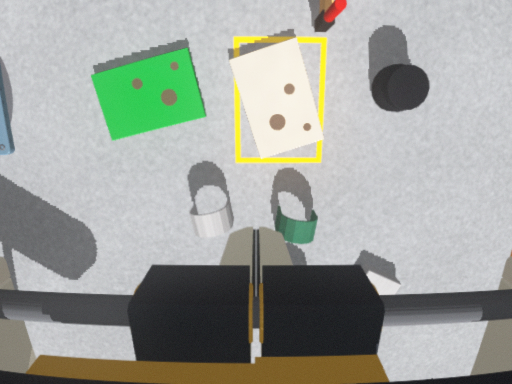

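```bash
python3 - <<'E'
from m import *
d=cam("wrist"); print("green edge",[onz(d,u,14).round() for u in [(192,65),(205,117)]])
robot.move_ptp([438,8,90],down(90))
robot.move_linear([438,8,7],speed=80,f_stop=8)
print(robot.move_linear([490,8,7],speed=50,f_stop=12)); st()
robot.move_linear([460,8,7],speed=80)
robot.move_linear([460,8,90],speed=150)
look("pics/n1.png")
E
```

```text
green edge [array([410.,  17.,  14.]), array([425., -56.,  14.])]
False
t 80.1 tcp [490.    7.9   7. ] rot [3.141 0.    1.571] F [-0.1  0.3  1. ] w 0.004669739253605975 q6 -0.21
px [[255.0, 55.0], [326.0, 49.0], [335.0, 154.0], [265.0, 161.0]]
(array([557.6, -43.2]), np.float64(96.1), [np.float64(151.4), np.float64(100.0), np.float64(151.7), np.float64(108.1)]) [[500.0, 28.0], [599.0, 36.0], [619.0, -114.0], [512.0, -123.0]]
```

View pics/n1.png

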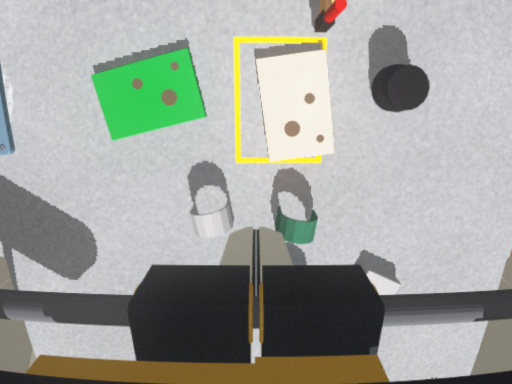

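```bash
python3 - <<'E'
from m import *
robot.move_gripper(1.0)
robot.move_ptp([635,-52,90],down(-0.5))
robot.move_linear([635,-52,7],speed=80,f_stop=8)
print(robot.move_linear([593,-52,7],speed=50,f_stop=12)); st()
robot.move_linear([615,-52,7],speed=80)
robot.move_linear([615,-52,90],speed=150)
look("pics/o1.png")
E
```

```text
False
t 88.2 tcp [592.8 -51.9   6.8] rot [-3.141e+00  1.000e-03 -9.000e-03] F [-0.  -1.1  0.3] w 0.99685152556541 q6 1.3
px [[243.0, 48.0], [314.0, 48.0], [314.0, 153.0], [243.0, 153.0]]
(array([533.3, -37. ]), np.float64(90.0), [np.float64(149.1), np.float64(99.6), np.float64(149.6), np.float64(107.6)]) [[483.0, 38.0], [583.0, 37.0], [587.0, -113.0], [479.0, -111.0]]
```

View pics/o1.png

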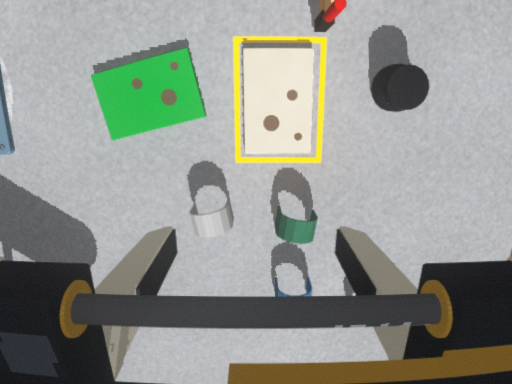

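The board is centred and square, at (533,−37) and 90° against the outline's (535.5,−37) and 89.5°. Next are the cuffs.

```bash
python3 - <<'E'
from m import *
robot.move_ptp([500,-420,300],down(90))
robot.sleep(.1)
d=cam("wrist"); cv2.imwrite("pics/p1.png",d["img"]); print(d["eye"].round(),robot.current_t())
import pickle; pickle.dump(d,open("p1.pkl","wb"))
E
```

```text
[ 499. -338.  466.] 92.6
```

View pics/p1.png

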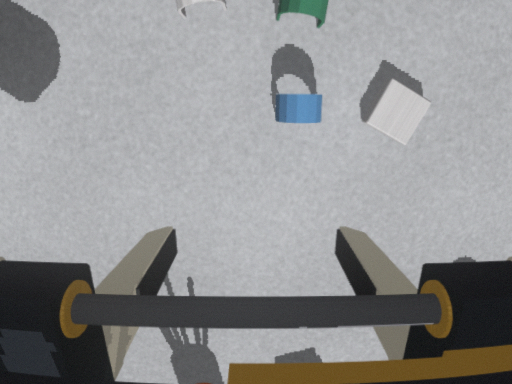

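```bash
python3 - <<'E'
from m import *
import pickle
d=pickle.load(open("p1.pkl","rb"))
print("blue",[onz(d,u,z).round(1).tolist() for u,z in [((276,109),30),((322,109),30),((299,95),60),((299,122),60)]])
robot.move_linear([500,-290,300],speed=200)
robot.sleep(.1)
d=cam("wrist"); cv2.imwrite("pics/p2.png",d["img"]); pickle.dump(d,open("p2.pkl","wb"))
E
```

```text
blue [[527.3, -353.6, 30.0], [589.9, -353.1, 30.0], [553.8, -335.2, 60.0], [555.0, -368.5, 60.0]]
```

View pics/p2.png

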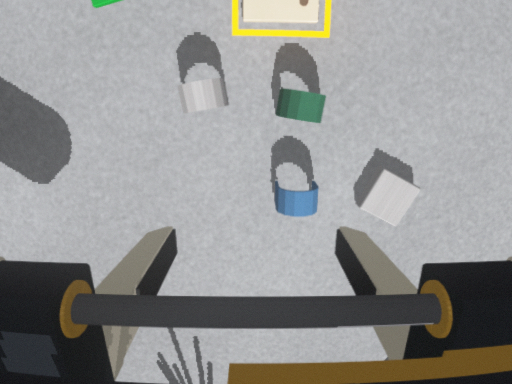

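```bash
python3 - <<'E'
from m import *
d=cv2.imread("pics/p2.png"); crop(d,170,60,340,220,4.5,"pics/q.png")
E
```

```text
(no output)
```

View pics/q.png

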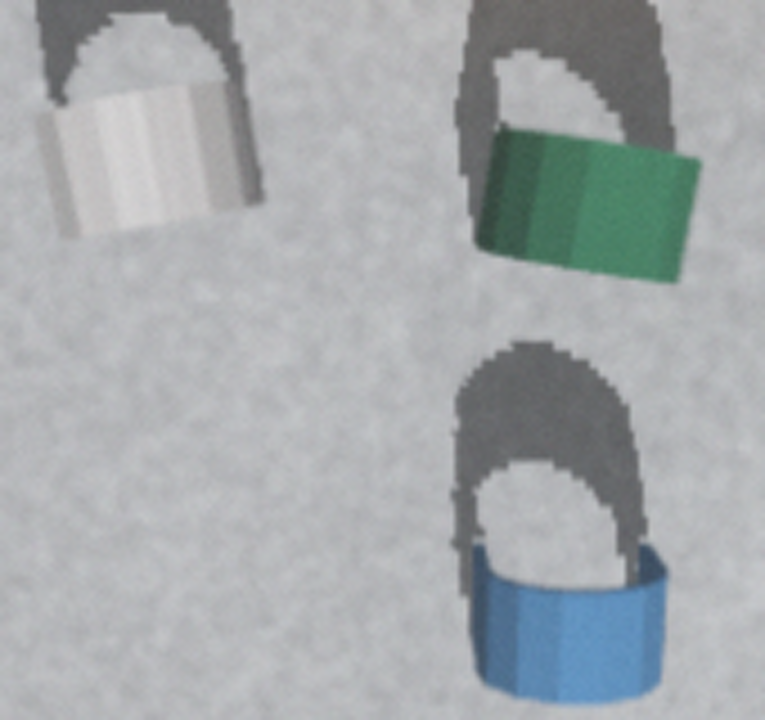

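```bash
python3 - <<'E'
from m import *
import pickle
d=pickle.load(open("p2.pkl","rb"))
f=lambda x,y,z:onz(d,(x/4.5+170-.4,y/4.5+60-.4),z)[:2]
for n,l,r,L1,L2 in [("green",(491,186),(689,221),((505,127),(700,160)),((477,245),(678,282))),("steel",(55,176),(248,142),((38,115),(232,80)),((72,238),(264,203)))]:
    a,b=f(*l,32),f(*r,32); ta,tb=(f(*L1[0],32)+f(*L1[1],32))/2,(f(*L2[0],32)+f(*L2[1],32))/2
    v=b-a;w=ta-tb; print(n,((a+b)/2).round(1),np.linalg.norm(v).round(1),np.degrees(np.arctan2(v[1],v[0])).round(1),"band",np.linalg.norm(w).round(1),(np.degrees(np.arctan2(w[1],w[0]))-90).round(1))
    t=(f(*np.mean(L1,0),60)+f(*np.mean(L2,0),60))/2; print(" mid at z60",t.round(1))
print("blue row check",[f(x,y,z).round(1).tolist() for x,y,z in [(570,590,60),(570,700,60)]])
E
```

```text
green [ 559.4 -220.9] 60.3 -9.4 band 35.6 -10.2
 mid at z60 [ 555.3 -220.4]
steel [ 429.  -207.8] 58.5 9.1 band 36.5 13.3
 mid at z60 [ 433.7 -208.1]
blue row check [[553.5, -332.6], [554.8, -367.9]]
```

```bash
cat > cuff.py <<'E'
from m import *
def pick(x,y,a):
    robot.move_gripper(1.0)
    robot.move_ptp([x,y,120],down(90+a))
    robot.move_linear([x,y,75],speed=150)
    print("hit",robot.move_linear([x,y,5],speed=70,f_stop=8)); st()
    robot.move_gripper(0.0); st()
    robot.move_linear([x,y,240],speed=150)
    print("held w",robot.current_gripper_width())
def hang(x,ybar=None):
    yb=276.7-(x-512.5)*0.011 if ybar is None else ybar
    robot.move_ptp([x,yb,240],down(179.4))
    st()
    robot.move_linear([x,yb,160],speed=120)
    r=robot.move_linear([x,yb,88],speed=35,f_stop=5); print("contact",r); st()
E
python3 - <<'E'
from cuff import *
pick(558,-351,0)
hang(440)
s=cam("scene"); crop(s["img"],250,100,400,280,3.3,"pics/r_s.png")
d=cam("wrist"); cv2.imwrite("pics/r_w.png",d["img"])
E
```

```text
hit False
t 96.2 tcp [ 558.4 -351.3    5.6] rot [3.141e+00 1.000e-03 1.571e+00] F [-0.  -0.4 -0.1] w 0.9987189293836127 q6 -0.73
t 96.8 tcp [ 558.1 -351.1    5.1] rot [3.141 0.    1.571] F [ 0.2 -0.3  1. ] w 0.6482508133853735 q6 -0.73
held w 0.6463436707034691
t 100.8 tcp [440.7 276.9 240. ] rot [-3.141  0.     3.13 ] F [-0.4 -0.1 -0.9] w 0.6436221318192433 q6 -1.21
contact True
t 103.5 tcp [440.  277.5  89.5] rot [-3.142 -0.     3.131] F [-0.  -0.1  5.6] w 0.6437703706595052 q6 -1.21
```

View pics/r_s.png

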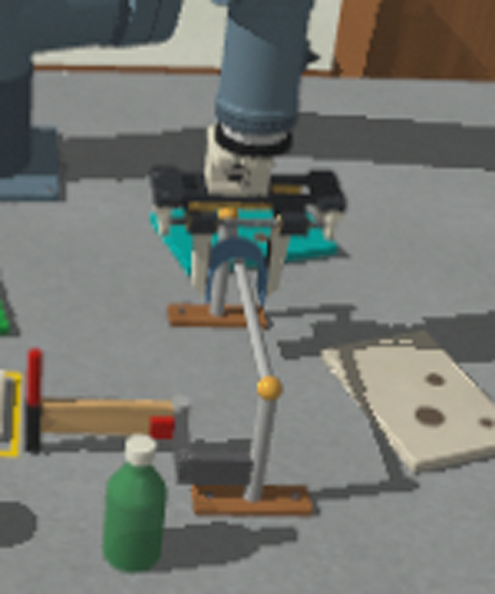

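View pics/r_w.png

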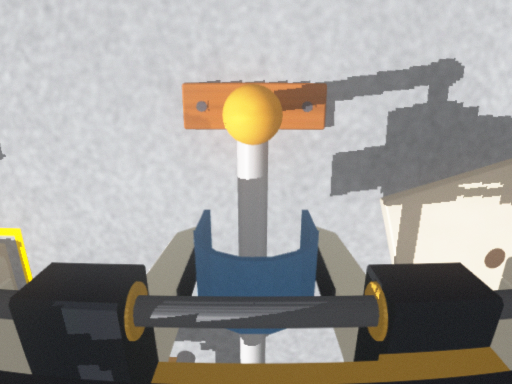

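The blue cuff sits over the bar, centred in the wrist view at (255,260), with contact at the expected height. I'll release it and do the next one.

```bash
cat >> cuff.py <<'E'
def release():
    robot.move_gripper(0.85); robot.sleep(0.1)
    p=list(robot.current_tcp_pos()); p[2]=240
    robot.move_linear(p,speed=120)
E
python3 - <<'E'
from cuff import *
release()
pick(558,-220.7,-10)
hang(500)
s=cam("scene"); crop(s["img"],250,100,400,280,3.3,"pics/s_s.png")
d=cam("wrist"); cv2.imwrite("pics/s_w.png",d["img"])
E
```

```text
hit False
t 109.7 tcp [ 558.4 -221.     5.5] rot [3.141 0.    1.396] F [-0.5  0.4 -0.7] w 0.9983462850010411 q6 -0.39
t 110.3 tcp [ 558.3 -220.8    5.2] rot [3.141 0.    1.396] F [0.6 0.2 1.5] w 0.6474313094867035 q6 -0.39
held w 0.6455292040236191
t 113.8 tcp [500.6 275.9 239.9] rot [-3.141  0.     3.129] F [-0.7  0.5 -1.2] w 0.6461126985310236 q6 -1.25
contact True
t 116.5 tcp [500.  276.8  89.6] rot [-3.142  0.     3.131] F [-1.3 -0.3  5.3] w 0.6427374842780541 q6 -1.25
```

View pics/s_s.png

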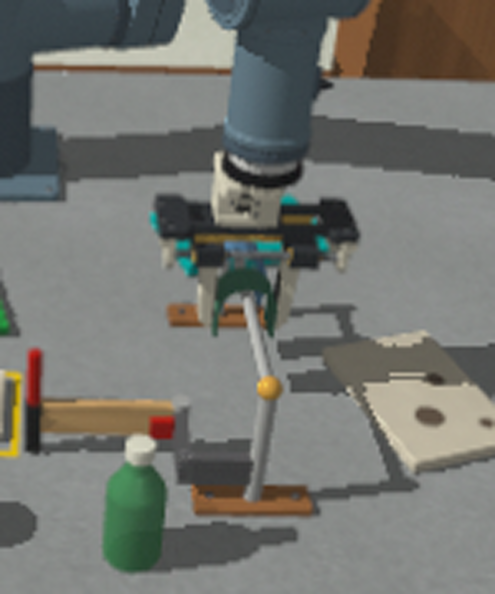

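View pics/s_w.png

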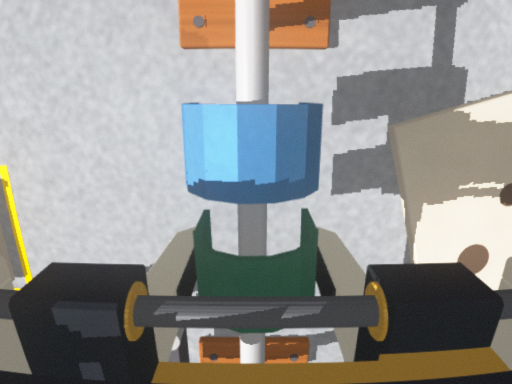

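Blue hangs at (252,150) and green is on the bar at (255,260). Steel is last.

```bash
python3 - <<'E'
from cuff import *
release()
pick(430,-208,11)
hang(558)
d=cam("wrist"); cv2.imwrite("pics/t_w.png",d["img"])
release()
robot.move_linear([480,100,330],speed=200)
robot.move_ptp([300,-250,350],down(90)); robot.sleep(.3)
for n in ("scene","top"):
    c=cam(n); cv2.imwrite(f"pics/t_{n}.png",c["img"])
    if n=="scene": crop(c["img"],100,150,420,280,2.4,"pics/t_sc.png")
    else: crop(c["img"],150,90,330,250,4,"pics/t_tc.png")
st()
E
```

```text
hit False
t 122.6 tcp [ 430.3 -208.2    5.4] rot [3.141e+00 1.000e-03 1.763e+00] F [ 0.4  1.2 -0. ] w 1.0004539146686355 q6 -0.88
t 123.3 tcp [ 429.9 -208.     5.1] rot [-3.142  0.     1.763] F [-0.5 -0.   0.8] w 0.6491816280030184 q6 -0.88
held w 0.6480487806792419
t 126.8 tcp [558.4 275.  240. ] rot [-3.141  0.     3.129] F [ 0.2 -0.4 -1. ] w 0.6439501368647732 q6 -1.28
contact True
t 129.5 tcp [558.  276.2  89.5] rot [-3.142  0.     3.131] F [-1.1 -0.4  6.5] w 0.6487395067211266 q6 -1.28
t 134.7 tcp [ 300.2 -249.8  350. ] rot [-3.142 -0.     1.572] F [ 0.4 -0.1  0.1] w 0.8521388850602276 q6 -0.98
```

View pics/t_sc.png

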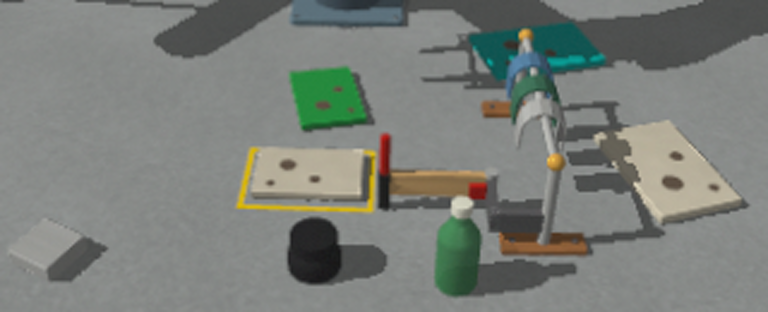

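View pics/t_tc.png

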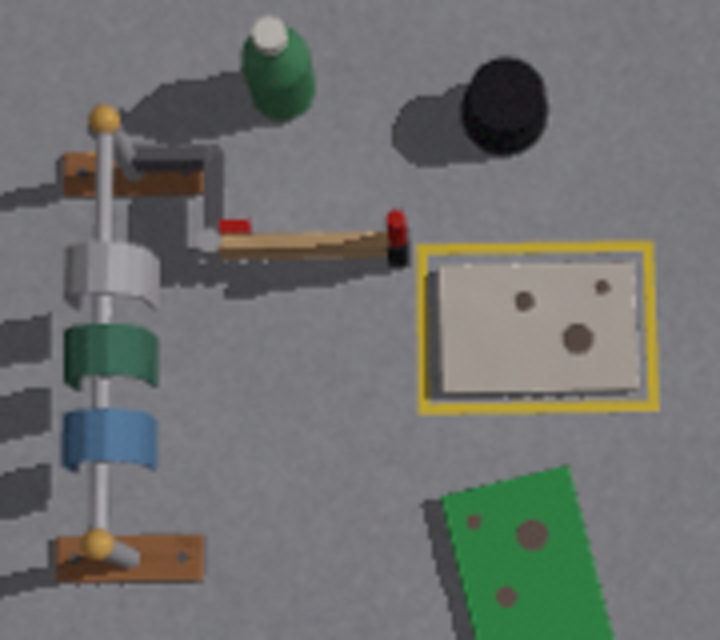

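View pics/t_scene.png

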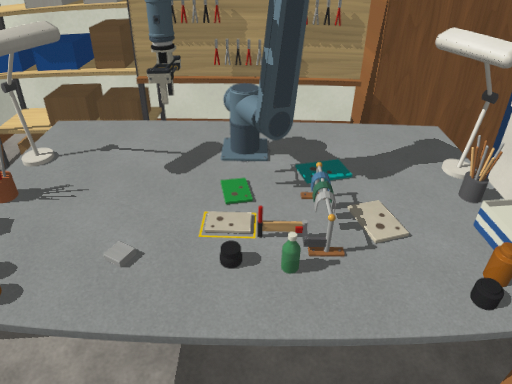

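```bash
python3 - <<'E'
from m import *
t=cam("top"); h=onz(t,(150+205/4,90+238/4),95); tb=onz(t,(150+397/4,90+216/4),120); v=(tb-h)[:2]
print("prop deg",np.degrees(np.arctan2(v[1],v[0]))%360-179.4, np.linalg.norm(v))
P=[onz(t,(150+x/4,90+y/4),14)[:2] for x,y in [(439,265),(637,262),(640,388),(444,391)]]; print("board",rect(P))
for n,x,y in [("steel",112,272),("green",111,350),("blue",110,435)]: print(n,onz(t,(150+x/4,90+y/4),140).round())
robot.hand_in()
E
```

```text
prop deg 92.90214564747984 139.83266705715147
board (array([531.3, -37.3]), np.float64(89.2), [np.float64(98.2), np.float64(152.2), np.float64(98.2), np.float64(148.8)])
steel [553. 267. 140.]
green [497. 268. 140.]
blue [438. 268. 140.]
the job is handed in; nothing more can be done
```

The job is handed in after about 135 s. The board is on its outline, the prop leg is out at its stop, and the three cuffs present (blue, green and steel) hang on the bar. I saw no copper or brass cuff in any view.

- **Board:** I dragged it out onto the outline and squared it there. Once the leg had been swung out, I found the board knocked about 8 cm towards the jar. Dragging it back from above failed because the fingertips slid and skewed it, so I nudged it back from its sides. The last check put it about 4 mm and under 1° from the outline.
- **Prop leg:** It was pushed until it met the stop. The last picture gives about 1.6 rad, against the required 1.5 and the stop at 1.57, so that reading is good to only a few hundredths.
- **Cuffs:** Each touched the bar at the expected height and hangs with one leg on either side. A rough final top-view reading put them about 9 mm off the bar's line. That disagrees with the wrist views, which showed blue and green centred, but it is within the 20 mm allowed.
- **Jar, bottle and block:** They look unmoved in the last pictures. I compared pixel positions only for the jar, which shifted by less than half a pixel after the board was knocked towards it.

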